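# Close the vacuum box and pump it down by hand

### The arm

A 6-joint arm with a two-finger parallel gripper is mounted at the origin on a cart in front of the work surface, level with it; the furniture and walls round the work are solid. World frame = base frame: x ahead of the robot, y to its left, z up, the work surface at z = 0. Lengths are in m, angles in degrees, forces in N, time in s.
With the tool pointing down it reaches from about 0.325 to 0.85 m from the base axis. Payload 15.5 kg.
Tool frame: the origin (TCP) lies at the very end of the fingers, on their centre line; the grasp point (between the pads) lies arm.grip_depth behind it (arm.grip_depth is the distance from the TCP to the grasp point, in m); z points along the fingers, y is the direction in which the jaws open and shut (so a half turn about z gives the same grasp; the last joint's range is limited). The gripper opens to 91 mm and grips with 3 to 60 N. Pads are 32 mm wide; open, the fingers measure 118 mm over their backs; the gripper's body (76 mm by 178 mm) begins 60 mm behind the grasp point.
Start: joints at [70.617, 28.281, 77.091, -0, 74.628, -5.472], TCP at [0.15, 0.607, 0.214] pointing down, gripper open.
Joint ranges: [-166.48, 166.48], [-47.26, 123.95], [12.59, 153.08], [-70.14, 250.14], [6.76, 159.57], [-176.63, 176.63]. Speed limits (degrees/s): [108.29, 108.29, 147.25, 172.46, 172.46, 172.46].

### API

Orientations are given as a 3x3 rotation matrix whose columns are the frame's x, y, z axes.
In Python, from rig import arm gives the robot as it stands. Calls block until the motion is done:
- arm.move_to(position, orientation): joint-space move of the TCP to a pose.
- arm.move_l(position, orientation=None, feed=0.15): straight line of the TCP; orientation=None keeps the orientation; feed is the mean speed in m/s.
- arm.move_joints(angles): joint-space move.
- arm.grip(opening): finger opening in m; the grip force is fixed at half the most; returns when the fingers have stopped.
- arm.sleep(seconds).
- arm.solve_ik(position, orientation): joint angles nearest the present ones, or None.
- arm.snapshot(name): name is "scene" or "top"; returns the picture (400x640x3 uint8, red, green, blue); there is no depth.
- arm.get_calibration(name): a dict with "intrinsics" (3x3 intrinsics, pixels), "k1" (the pictures are not rectified: a ray, as slopes to the right and down, at radius r is drawn at 1 + k1 r^2 times it, then the intrinsics apply), "cam_to_world" (4x4, takes a point from camera to world coordinates). Camera axes: x right, y down, z forward; pixel columns grow to the right and rows downward; lengths in m; the calibration is good to about 2 mm. A picture is of the moment at which its call begins. get_calibration takes no time and is no camera call.
A pose or a line that the arm cannot do raises arm.Unreachable and nothing moves.
- arm.sign_off(): hands the job in, once; it reports no verdict.
Readings, each from a call of its own:
- arm.current_t(): time.
- arm.current_joint_positions(): joint angles.
- arm.current_dq(): joint speeds.
- arm.current_tau(): joint torques, N m.
- arm.current_ee_pos(): TCP position.
- arm.current_tool_rot(): TCP orientation.
- arm.current_force(): force on the tool from outside, world axes, zero at the start.
- arm.current_torque(): the same for the moment, N m.
- arm.current_width(): finger opening in m.
Only numpy, scipy, OpenCV 4.12 (cv2) and the standard library are available. Lean on these libraries where they do the work, as an engineer would, in place of code of your own. Each camera call takes 0.05 s, during which the arm holds its last target. There are 200 camera calls.

### The job

Bring the open hinged cover of the vacuum box gently down until it rests fully shut over the little beaker; do not let it fall. Then work the hand pump, the leaning plunger with the broad head beneath the round gauge: at least two full strokes, each right down to its stop and then all the way back up. Leave the slim vent plunger unpressed, do not disturb the flask, bottle, dish, marker or the beaker in the box, and let go of everything at the end.

Things in the scene. Friction and masses are not known exactly. Their poses are not given: they have to be found in the camera images.
- vacuum_box: White open-topped box bolted to the worktop, 130 (x) x 180 (y) x 88 mm high with its rubber seal, walls 6 mm. Origin: centre of its underside; its x axis points from the front (handle side) to the hinge side, z up.
- cover (a joint): Hinge of the box's clear cover, rad: 0 = shut flat on the seal, 1.75 = open, leaning back past upright on its stop (it stays there by its weight; below about 1.57 it falls shut unless held; mass about 0.3 kg).
- cover_hinge (a point): Point on the cover's hinge line, mid-width, at the box's far rim: 70 mm along the box's x from its origin and 94 mm above the worktop. The hinge line runs along the box's y axis.
- cover_bar (a point): Middle of the cover's handle: a round steel bar, 12 mm in diameter, 110 mm long along the box's y, held by two arms 45 mm beyond the cover's front edge. 185 mm from the hinge line; at the top (about 0.28 m high) when open, in front of the box at 96 mm height when shut. The cover plate is 8 to 10 mm thick.
- pump_unit: Hand pump bolted to the worktop: white 110 x 85 mm foot, aluminium barrel 50 mm in diameter leaning 42 degrees from vertical toward the unit's own -x axis (roughly toward the robot), and a round gauge 58 mm in diameter on a bent pipe above the plunger head (gauge from 256 to 314 mm high, its front face 47 mm from the origin along -x). Origin: centre of the foot's underside, z up.
- pump_head (a point): Centre of the top face of the pump's plunger, a black round head 48 mm in diameter and 14 mm thick; with the plunger up it is at [-0.057, 0, 0.117] in the pump_unit frame. It moves with the plunger, 20 mm along the barrel's axis, which points down and to the unit's +x: direction [0.669, 0, -0.743] in the pump_unit frame.
- pump_plunger (a joint): Pump plunger travel, m: 0 = fully up, 0.020 = down on its stop. Spring return, 4 N at the top to 12 N at the stop.
- vent_unit: Vent valve on the same white foot and leaning the same way, but with a slim barrel 28 mm in diameter, a head only 18 mm across and no gauge; not to be used. Pump and vent may stand on either side of the box. Origin: centre of the foot's underside.
- vent_plunger (a joint): Vent plunger travel, m: 0 = up (leave it so), 0.020 = down.
- sample_beaker: Small glass beaker 44 mm in diameter and 63 mm high standing in the box. Origin: centre of its underside, z up.
- flask: Conical glass flask 71 mm in diameter, 92 mm high, standing behind the equipment. Origin: centre of its underside.
- bottle: Glass bottle with a screw cap, 53 mm in diameter, 108 mm high, standing behind the equipment. Origin: centre of its underside.
- dish: Flat lidded dish 90 mm in diameter, 15 mm high, on the worktop in front. Origin: centre of its underside.
- marker: Marker pen 136 mm long, 18 mm thick, lying on the worktop in front. Origin: middle of its underside.
Mind the look-alikes: they are no part of the job. Several things have the shape of the sample_beaker; the one meant has the colours described above.

How it is judged (in metres and radians):
On the way, in this order (a step that is already met when the one before it is completed fails the run):
1. the cover is shut (within 0.03 rad) (value of joint cover below 0.03 rad), for 0.2 s.
2. first stroke: pump plunger down to within 2 mm of its stop (value of joint pump_plunger above 0.018 m), for 0.1 s.
3. the pump plunger is back up (within 3 mm) (value of joint pump_plunger below 0.003 m), for 0.1 s.
4. second stroke: pump plunger down to within 2 mm of its stop (value of joint pump_plunger above 0.018 m), for 0.1 s.
At the end, for the whole second after the job is handed in: The cover is shut (within 0.03 rad), the pump plunger has made two full strokes and is back up (within 3 mm), the vent plunger is up (within 4 mm), the small beaker stands upright in the box (within 0.15 rad) (value of joint cover below 0.03 rad and value of joint pump_plunger below 0.003 m and value of joint vent_plunger below 0.004 m and angle between sample_beaker's own z axis and vertical below 0.15 rad); the robot touches nothing.
It fails at once if the cover falls or is slammed (closing faster than 2 rad/s) (velocity of joint cover below -2 rad/s).
It fails at once if the vent plunger is pressed by more than 6 mm (value of joint vent_plunger above 0.006 m).
It fails at once if the flask, bottle, dish, marker or the beaker in the box is moved by more than 30 mm (distance of any of flask, bottle, dish, marker, sample_beaker from where it was at the start of the episode above 0.03 m).
It also fails if it takes over 69 s, if anything falls off the work surface, if the arm or the gripper's body presses on something with over 40 N, if the wrist force passes 120 N, or if a joint passes its speed limit or range.

## Working session

There is one attempt and no reset: what is moved stays moved. The work goes in short steps, each a Python script; the robot and the scene stay as the last script left them, time stands still between calls to the robot, and variables do not carry over. Pictures are saved under pics/ and viewed, about 8 in all and at most 12, crops included, and the job is handed in when it is done.

```bash
mkdir -p pics; ls; python3 - <<'E'
from rig import arm
import cv2
for n in("scene","top"):
    cv2.imwrite(f"pics/{n}0.png",arm.snapshot(n)[:,:,::-1]); c=arm.get_calibration(n); print(n,c)
print(arm.grip_depth,arm.current_t(),arm.current_tool_rot())
E
```

```text
pics
scene {'intrinsics': array([[435.11302378,   0.        , 320.95107759],
       [  0.        , 435.11302378, 205.81053498],
       [  0.        ,   0.        ,   1.        ]]), 'k1': -0.016659290662864597, 'cam_to_world': array([[ 0.57994256, -0.63411684,  0.51143178,  0.06994441],
       [-0.81459813, -0.45895652,  0.35466717, -0.34408847],
       [ 0.00982453, -0.62229796, -0.78271881,  0.87477803],
       [ 0.        ,  0.        ,  0.        ,  1.        ]])}
top {'intrinsics': array([[389.78446492,   0.        , 319.37009905],
       [  0.        , 389.78446492, 202.29922585],
       [  0.        ,   0.        ,   1.        ]]), 'k1': -0.07237279856281191, 'cam_to_world': array([[-0.01554835, -0.99888883,  0.04449001,  0.51283927],
       [-0.99986956,  0.01572738,  0.00367694,  0.00347575],
       [-0.00437256, -0.04442703, -0.99900306,  0.95631839],
       [ 0.        ,  0.        ,  0.        ,  1.        ]])}
0.0188 0.1 [[-9.70662797e-01  2.40444582e-01 -3.70278293e-04]
 [ 2.40444838e-01  9.70662284e-01 -1.00499479e-03]
 [ 1.17769622e-04 -1.06454256e-03 -9.99999426e-01]]
```

View pics/scene0.png

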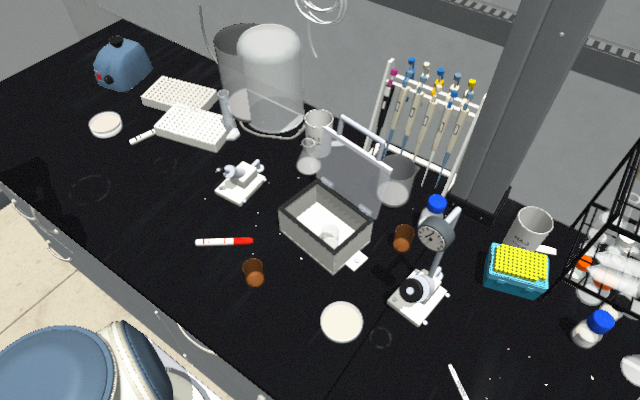

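View pics/top0.png

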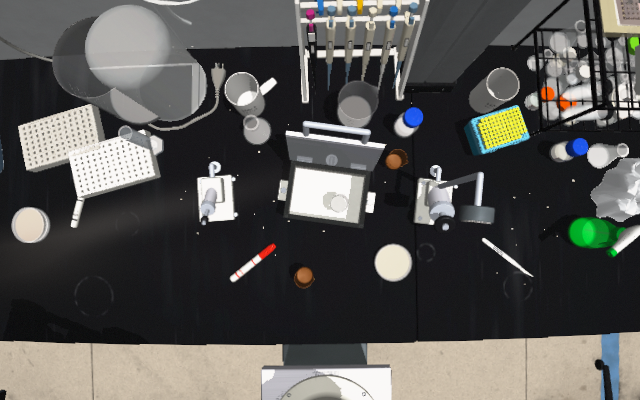

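The scene view shows the box at (325,230), its open cover with the bar at (360,130), the pump with its gauge at (412,292) and the vent at (240,180). In the top view the bar is at (337,128), the box at (325,195), the pump head near (440,212) and the vent at (212,200). The right-hand unit at (412,292), with the broad black head and gauge, is the pump. The left-hand one at (240,180), slim with no gauge, is the vent. I'll confirm this in an enlarged crop.

```bash
python3 - <<'E'
import cv2,numpy as np
a=cv2.imread("pics/top0.png")[110:240,265:505]; b=cv2.imread("pics/scene0.png")[105:335,270:470]
cv2.imwrite("pics/c_top.png",cv2.resize(a,None,fx=3.3,fy=3.3,interpolation=cv2.INTER_CUBIC))
cv2.imwrite("pics/c_scene.png",cv2.resize(b,None,fx=2.6,fy=2.6,interpolation=cv2.INTER_CUBIC))
E
```

```text
(no output)
```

View pics/c_top.png

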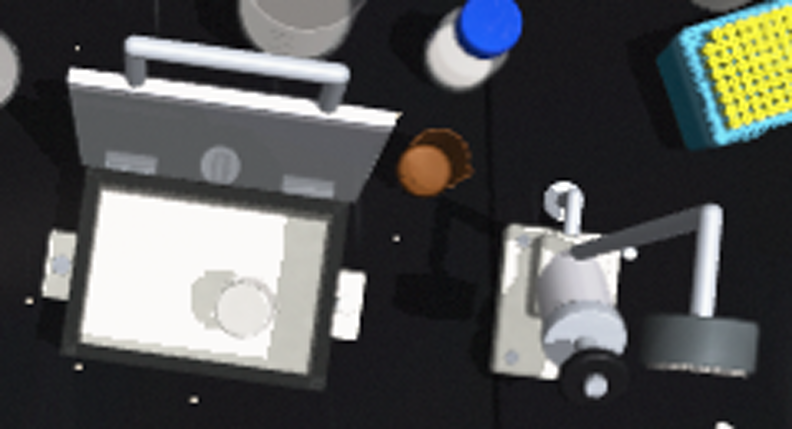

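View pics/c_scene.png

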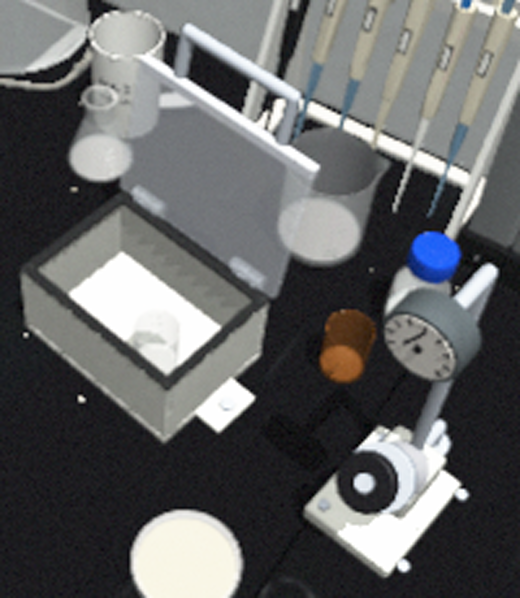

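The crop confirms it: the black broad-headed plunger at scene ≈(411,291) sits below the gauge at (436,234), so that's the pump. The box next to it holds the small clear beaker. The brown beakers at scene (403,238) and (254,272) are look-alikes.

```bash
cat > h.py <<'E'
from rig import arm
import numpy as np, cv2
def ray(n,px):
    c=arm.get_calibration(n); K=c["intrinsics"]; T=c["cam_to_world"]
    p=cv2.undistortPoints(np.array([[px]],float),K,np.array([c["k1"],0,0,0.]))[0,0]
    return T[:3,3],T[:3,:3]@np.array([*p,1])
def onz(n,px,z):
    o,d=ray(n,px); return o+d*(z-o[2])/d[2]
def tri(pt,ps):
    o1,d1=ray("top",pt);o2,d2=ray("scene",ps)
    s,_,_,_=np.linalg.lstsq(np.c_[d1,-d2],o2-o1,rcond=None)
    a,b=o1+s[0]*d1,o2+s[1]*d2; return (a+b)/2,np.linalg.norm(a-b)
T=lambda u,v:(265+(u+.5)/3.3-.5,110+(v+.5)/3.3-.5)
S=lambda u,v:(270+(u+.5)/2.6-.5,105+(v+.5)/2.6-.5)
E
python3 - <<'E'
from h import *
np.set_printoptions(precision=4,suppress=True)
print("barL",tri(T(132,45),S(189,32)));print("barR",tri(T(345,73),S(296,100)))
for q in[(63,353),(325,388),(348,203),(88,176)]: print("rim top",onz("top",T(*q),.088))
for q in[(24,270),(168,382),(268,297),(125,195)]: print("rim scene",onz("scene",S(*q),.088))
print("head",tri(T(593,375),S(367,481)))
print("head top z.117",onz("top",T(593,375),.117),"scene",onz("scene",S(367,481),.117))
print("gauge",tri(T(703,372),S(432,336)))
for q in[(507,226),(492,373),(620,236)]: print("foot",onz("top",T(*q),.01))
for q in[(305,505),(388,575),(467,492)]: print("foot s",onz("scene",S(*q),.01))
E
```

```text
barL (array([0.6838, 0.03  , 0.2743]), np.float64(0.0002946612320407135))
barR (array([ 0.6653, -0.0825,  0.2762]), np.float64(0.003465821649496381))
rim top [0.5208 0.0866 0.088 ]
rim top [ 0.4945 -0.0898  0.088 ]
rim top [ 0.6195 -0.1081  0.088 ]
rim top [0.6408 0.0682 0.088 ]
rim scene [0.5209 0.086  0.088 ]
rim scene [ 0.4991 -0.083   0.088 ]
rim scene [ 0.6219 -0.1044  0.088 ]
rim scene [0.6454 0.0656 0.088 ]
head (array([ 0.4998, -0.2627,  0.1154]), np.float64(0.0022473475068771264))
head top z.117 [ 0.5005 -0.2632  0.117 ] scene [ 0.4981 -0.262   0.117 ]
gauge (array([ 0.5051, -0.2652,  0.2996]), np.float64(0.005421571688847547))
foot [ 0.6103 -0.2359  0.01  ]
foot [ 0.5017 -0.2218  0.01  ]
foot [ 0.6017 -0.3206  0.01  ]
foot s [ 0.5084 -0.2188  0.01  ]
foot s [ 0.4939 -0.3042  0.01  ]
foot s [ 0.5989 -0.3243  0.01  ]
```

```bash
cat >> h.py <<'E'
np.set_printoptions(precision=3,suppress=True)
yaw=np.radians(-8.5); X=np.array([np.cos(yaw),np.sin(yaw),0]); Z=np.array([0,0,1.]); Y=np.cross(Z,X)
H=np.array([.571,-.010,.094])+.07*X
def bar(t): return H+.185*(-np.cos(t)*X+np.sin(t)*Z)
def R_bar(s,tilt=30):
    a=np.radians(tilt); z=np.sin(a)*X-np.cos(a)*Z; y=s*(np.cos(a)*X+np.sin(a)*Z); return np.c_[np.cross(y,z),y,z]
def R_pump(s):
    z=.669*X-.743*Z; z/=np.linalg.norm(z); y=s*Y; return np.c_[np.cross(y,z),y,z]
HEAD=np.array([.499,-.263,.117])
E
python3 - <<'E'
from h import *
for tilt in(20,30):
  for s in(1,-1):
    R=R_bar(s,tilt)
    for k,p in(("pre",bar(1.75)-.1*R[:,2]),("open",bar(1.75)+.0188*R[:,2]),("mid",bar(.9)+.0188*R[:,2]),("shut",bar(0)+.0188*R[:,2]),("back",bar(0)-.1*R[:,2])):
        print(tilt,s,k,p,arm.solve_ik(p,R))
for s in(1,-1):
    R=R_pump(s)
    for d in(-.1,.02): print("pump",s,arm.solve_ik(HEAD+d*R[:,2],R))
E
```

```text
20 1 pre [ 0.639 -0.02   0.37 ] [-6.842 13.357 79.339 -0.614 67.312  1.795]
20 1 open [ 0.679 -0.026  0.258] [-6.963 21.738 84.587 -0.652 53.683  1.83 ]
20 1 mid [ 0.533 -0.004  0.221] [ -6.408  12.364 106.112  -1.079  41.541   2.774]
20 1 shut [0.464 0.006 0.076] [ -5.977  24.598 125.189  -4.846  10.267   7.14 ]
20 1 back [0.423 0.012 0.188] [ -5.635   6.729 121.36   -1.852  31.947   4.264]
20 -1 pre [ 0.639 -0.02   0.37 ] None
20 -1 open [ 0.679 -0.026  0.258] None
20 -1 mid [ 0.533 -0.004  0.221] None
20 -1 shut [0.464 0.006 0.076] [  -5.977   24.598  125.189   -4.846   10.267 -172.86 ]
20 -1 back [0.423 0.012 0.188] [  -5.635    6.729  121.36    -1.852   31.947 -175.736]
30 1 pre [ 0.623 -0.018  0.363] [-6.576  8.206 91.215 -1.245 50.599  2.456]
30 1 open [ 0.682 -0.027  0.26 ] [-6.803 18.973 93.486 -1.392 37.56   2.574]
30 1 mid [ 0.536 -0.005  0.223] [ -6.099  10.413 114.232  -2.799  25.403   4.609]
30 1 shut [0.467 0.006 0.078] [ -5.514  27.686 133.769 187.496  11.517 175.24 ]
30 1 back [0.408 0.014 0.181] [ -4.74    5.711 132.243  -8.897  12.242  11.955]
30 -1 pre [ 0.623 -0.018  0.363] None
30 -1 open [ 0.682 -0.027  0.26 ] None
30 -1 mid [ 0.536 -0.005  0.223] [  -6.099   10.413  114.232   -2.799   25.403 -175.391]
30 -1 shut [0.467 0.006 0.078] [ -5.514  27.686 133.769 187.496  11.517  -4.76 ]
30 -1 back [0.408 0.014 0.181] [  -4.74     5.711  132.243   -8.897   12.242 -168.045]
pump 1 [-59.207  15.155 128.395  79.001  31.84  150.642]
pump 1 [-49.017  31.759 125.128 112.055  27.972 122.938]
pump -1 [-59.207  15.155 128.395  79.001  31.84  -29.358]
pump -1 [-49.017  31.759 125.128 112.055  27.972 -57.062]
```

```bash
cat > s1.py <<'E'
from h import *
tilt=lambda t:22*max(t,0)/1.75
R=R_bar(1,22)
arm.move_to(bar(1.75)-.1*R[:,2]+.04*Z-.08*X,R); arm.grip(.045)
arm.move_l(bar(1.75)-.06*R[:,2],R)
arm.move_l(bar(1.75)+.0188*R[:,2],R,feed=.1)
print(arm.current_t(),arm.current_ee_pos(),arm.current_force())
cv2.imwrite("pics/s1.png",np.hstack([cv2.resize(arm.snapshot("scene")[80:280,230:480],None,fx=1.6,fy=1.6),cv2.resize(arm.snapshot("top")[60:260,230:480],None,fx=1.6,fy=1.6)])[:,:,::-1])
E
python3 s1.py
```

```text
5.5167 [ 0.68  -0.026  0.259] [-0.175 -0.807  0.865]
```

View pics/s1.png

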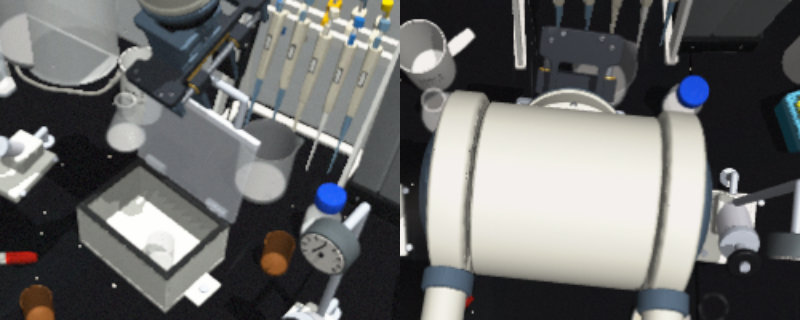

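The picture shows the fingers straddling the bar, at about (235,95) in the left half. The cover is still open. Next I grip the bar and lower it.

```bash
cat > s2.py <<'E'
from h import *
tilt=lambda t:22*max(t,0)/1.75
arm.grip(0.0); print("w",arm.current_width(),arm.current_force())
def go(t,feed=.07,dz=0):
    R=R_bar(1,tilt(t)); arm.move_l(bar(t)+.0188*R[:,2]+dz*Z,R,feed=feed)
for t in np.linspace(1.75,.05,16)[1:]:
    go(t); f=arm.current_force(); print(round(t,2),arm.current_ee_pos(),f,round(arm.current_width(),4))
    if np.linalg.norm(f)>60: print("high force");break
else:
    for dz in(0,-.002,-.004,-.006):
        go(0,.03,dz); f=arm.current_force(); print(dz,arm.current_ee_pos(),f)
        if f[2]>12: break
print(arm.current_t())
E
python3 s2.py
```

```text
w 0.011129136203890161 [0.391 0.418 0.732]
1.64 [ 0.659 -0.023  0.261] [1.071 2.336 3.593] 0.0114
1.52 [ 0.638 -0.02   0.261] [0.709 5.157 2.475] 0.0109
1.41 [ 0.616 -0.017  0.258] [0.853 5.119 1.508] 0.0109
1.3 [ 0.596 -0.014  0.254] [ 1.295  4.692 -0.609] 0.0111
1.18 [ 0.576 -0.011  0.247] [0.916 5.046 0.586] 0.0111
1.07 [ 0.556 -0.008  0.238] [0.875 5.297 1.4  ] 0.0112
0.96 [ 0.538 -0.005  0.226] [-0.388  4.649  1.703] 0.0116
0.84 [ 0.522 -0.003  0.213] [0.589 4.892 0.612] 0.0113
0.73 [ 0.506 -0.     0.198] [ 1.277  5.987 -0.373] 0.0113
0.62 [0.493 0.002 0.182] [ 1.051  4.723 -0.472] 0.0113
0.5 [0.482 0.003 0.164] [ 1.865  4.498 -0.732] 0.0113
0.39 [0.472 0.005 0.145] [ 2.747  4.298 -0.834] 0.0115
0.28 [0.465 0.006 0.125] [ 3.056  4.195 -1.078] 0.0114
0.16 [0.46  0.007 0.104] [ 3.336  4.568 -1.599] 0.0112
0.05 [0.458 0.007 0.083] [ 5.12   3.985 -0.985] 0.0114
0 [0.458 0.007 0.075] [ 0.775  0.507 18.897]
13.525
```

```bash
cat > s3.py <<'E'
from h import *
arm.grip(.03); print(arm.current_force())
R=R_bar(1,0); p=arm.current_ee_pos()
arm.move_l(p+.12*Z,R,feed=.12)
print(arm.current_force(),arm.current_t())
Rp=R_pump(-1)
for s in(1,-1): print(s,arm.solve_ik(HEAD-.1*R_pump(s)[:,2],R_pump(s)))
cv2.imwrite("pics/s3.png",cv2.resize(arm.snapshot("scene")[100:340,200:480],None,fx=2.5,fy=2.5)[:,:,::-1])
E
python3 s3.py
```

```text
[ 0.715  0.432 -0.06 ]
[-0.304  0.541  0.057] 15.1667
1 [-59.207  15.155 128.395  79.001  31.84  150.642]
-1 [-59.207  15.155 128.395  79.001  31.84  -29.358]
```

View pics/s3.png

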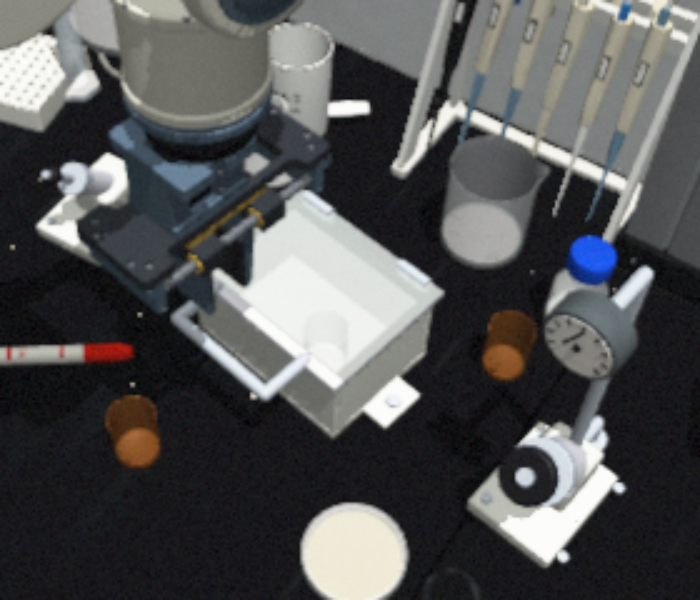

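The cover lies flat shut with the bar in front at (240,350), and the gripper is clear. Next is the pump.

```bash
cat > s4.py <<'E'
from h import *
R=R_pump(-1); z=R[:,2]
for p in (HEAD-.1*z+.1*Z,HEAD-.06*z,HEAD-.01*z): print(arm.solve_ik(p,R))
arm.move_l(arm.current_ee_pos()+.1*Z,feed=.2); arm.grip(0)
arm.move_to(HEAD-.1*z+.1*Z,R)
print(arm.current_t(),arm.current_ee_pos(),arm.current_joint_positions())
arm.move_l(HEAD-.06*z,R,feed=.1)
arm.move_l(HEAD-.012*z,R,feed=.06)
print(arm.current_t(),arm.current_ee_pos(),arm.current_force(),arm.current_joint_positions())
a=arm.snapshot("scene")[180:340,300:500];b=arm.snapshot("top")[140:300,370:570]
cv2.imwrite("pics/s4.png",cv2.resize(np.hstack([a,b]),None,fx=2,fy=2)[:,:,::-1])
E
python3 s4.py
```

```text
[-59.207   2.059 119.065  51.148  41.679   4.918]
[-55.366  20.996 127.938  90.985  29.234 -39.55 ]
[-51.213  27.892 126.46  104.993  28.027 -51.33 ]
17.8333 [ 0.433 -0.253  0.291] [-59.131   2.064 119.02   51.101  41.726   4.915]
20.2583 [ 0.491 -0.262  0.126] [ 0.24   0.453 -0.666] [-51.38   27.595 126.549 104.444  28.044 -50.877]
```

View pics/s4.png

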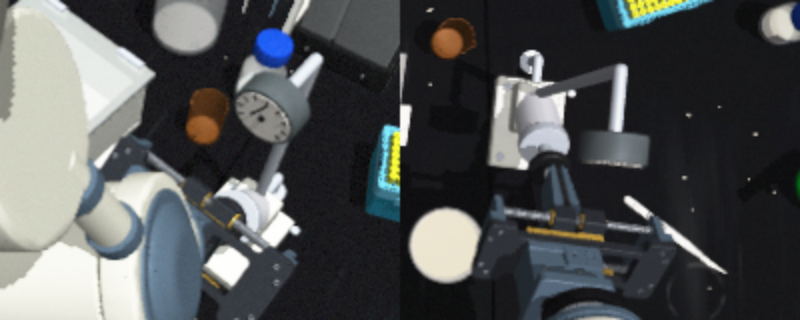

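The fingertips are lined up on the head, at about (550,165) in the right half, with clearance to the gauge. Now the strokes, with force checks.

```bash
cat > s5.py <<'E'
from h import *
R=R_pump(-1); z=R[:,2]
def ax(): return round(-arm.current_force()@z,2)
for k in range(2):
    arm.move_l(HEAD+.003*z,R,feed=.04); print(k,"touch",ax())
    for d in(.010,.016,.018,.019,.020,.021,.022,.023,.024,.025,.026):
        arm.move_l(HEAD+d*z,R,feed=.03); f=ax()
        print(d,f,round((arm.current_ee_pos()-HEAD)@z,4))
        if f>24: break
    arm.sleep(.4); print("hold",ax())
    arm.move_l(HEAD-.012*z,R,feed=.05); arm.sleep(.4); print("up",ax(),arm.current_t())
E
python3 s5.py
```

```text
0 touch 6.18
0.01 7.98 0.0101
0.016 10.57 0.016
0.018 17.56 0.0176
0.019 44.36 0.0179
hold 44.43
up -0.5 23.6833
1 touch 4.99
0.01 8.0 0.01
0.016 10.51 0.0159
0.018 16.6 0.0176
0.019 44.01 0.0179
hold 43.26
up 0.06 27.0083
```

The stop came at about 17.8 mm past my estimated head position. I'll find exactly where contact starts so I know the true travel.

```bash
cat > s6.py <<'E'
from h import *
R=R_pump(-1); z=R[:,2]
print("free",-arm.current_force()@z)
for d in np.arange(-.006,.0021,.0005):
    arm.move_l(HEAD+d*z,R,feed=.03); arm.sleep(.1)
    f=-arm.current_force()@z; print(round(d,4),round((arm.current_ee_pos()-HEAD)@z,4),round(f,2))
    if f>3.4: break
arm.sleep(.1)
a=arm.snapshot("scene")[180:340,300:500];b=arm.snapshot("top")[140:300,370:570]
arm.move_l(HEAD-.012*z,R,feed=.05); print(arm.current_t())
E
python3 s6.py
```

```text
free 0.055729721675777145
-0.006 -0.006 0.77
-0.0055 -0.0055 0.43
-0.005 -0.005 0.52
-0.0045 -0.0045 0.12
-0.004 -0.004 0.26
-0.0035 -0.0035 0.48
-0.003 -0.003 -0.74
-0.0025 -0.0025 0.98
-0.002 -0.002 3.25
-0.0015 -0.0015 4.55
31.1667
```

Contact starts at −2.2 mm and the stop is at +17.7 mm. That's about 19.9 mm of travel, so both strokes were full and the head springs back to the top. Now I retreat and check.

```bash
cat > s7.py <<'E'
from h import *
R=R_pump(-1); z=R[:,2]
arm.move_l(HEAD-.06*z,R,feed=.1); arm.move_l(HEAD-.1*z+.1*Z,R,feed=.15); 
print(arm.current_t(),arm.current_force())
a=arm.snapshot("scene");b=arm.snapshot("top")
cv2.imwrite("pics/s7.png",np.hstack([cv2.resize(a[80:360,180:480],None,fx=1.33,fy=1.33),cv2.resize(b[60:340,200:500],None,fx=1.33,fy=1.33)])[:,:,::-1])
E
python3 s7.py
```

```text
32.8333 [-0.975 -0.54   0.211]
```

View pics/s7.png

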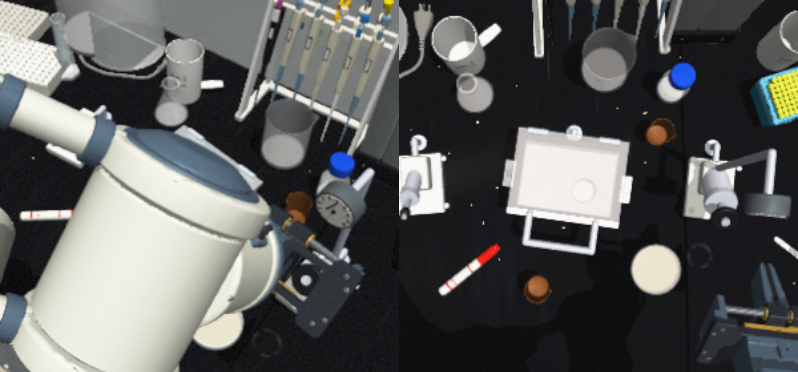

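The cover is shut with the beaker upright inside at (583,190), the pump head is up at (725,220), everything else is in place and the robot is clear. I'm handing in.

```bash
python3 -c "
from rig import arm
arm.sign_off()"
```

```text
the job is handed in; nothing more can be done
```

The cover is shut, the pump has had two full strokes, and I handed the job in after about 33 s of the 69 s allowed. `sign_off` gives no verdict, so this rests on my own checks.

- **Cover:** I gripped the bar and lowered it along its arc at about 0.4 rad/s. It came down on the seal with about 19 N of push, then I let go.
- **Pump:** I pressed the head along its axis for two strokes. Each ended hard against the stop at about 44 N, and I then withdrew fully. The stop came about 2 mm earlier than my image estimate. A slow touch put the head's rest position 2.2 mm higher than estimated, so the travel was about 19.9 mm, and the head was back up after the strokes.
- **Final pictures:** the cover lies flat, the beaker stands in the box and the pump head is up. The flask, bottle, dish and marker look undisturbed. The robot never went near the vent plunger, and the gripper is clear of everything.

I checked the undisturbed items and the vent only by eye in the last pictures and did not measure them.

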